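# Close the drying dishes with their own lids

### The arm

A 7-joint arm with a two-finger parallel gripper is mounted at the origin on a cart in front of the work surface, level with it; the furniture and walls round the work are solid. World frame = base frame: x ahead of the robot, y to its left, z up, the work surface at z = 0. Lengths are in m, angles in rad, forces in N, time in s.
With the tool pointing down it reaches from about 0.4 to 0.925 m from the base axis. Payload 5.6 kg.
Tool frame: the origin (TCP) lies on the mounting face of the last link; the fingertips stand 173 mm ahead of it and the grasp point (between the pads) lies 155 mm ahead of it; z points along the fingers, x is the direction in which the jaws open and shut, and the axes are right-handed (so a half turn about z gives the same grasp; the last joint's range is limited). The gripper opens to 85 mm and grips with 20 to 120 N. Pads are 22 mm wide; open, the fingers measure 114 mm over their backs; the gripper's body (76 mm by 85 mm) begins 54 mm behind the grasp point. The pads swing forward as they close: fully open they stand 13 mm farther back than shut.
Start: joints at [-1.239, 0.468, -0.012, 1.603, 0.006, 1.071, -0.056], TCP at [0.238, 0.605, 0.405] pointing down, gripper open.
Joint ranges: [-2.53, 2.53], [-0.31, 2.02], [-1.57, 1.55], [0.28, 2.44], [-1.29, 4.43], [0.15, 1.84], [-2.92, 2.92]. Speed limits (rad/s): [2.57, 2.57, 3.14, 3.14, 3.14, 3.14, 3.14].

### API

Orientations are given as a unit quaternion [x, y, z, w].
In Python, from rig import robot gives the robot as it stands.
- The arm moves only by the tool step_arm, never from a script. Its argument "commands" is a list that holds one entry, the list of rows, each a list of 6 numbers: the shift along the world's x, y, z in mm, then the turn, a rotation vector about the world's x, y, z in degrees. In form: [[[dx, dy, dz, wx, wy, wz], ...]]. A call has 1 to 12 rows; each row is the pose to reach, as a shift and turn from the pose commanded when the call began; what a row does not reach only later rows make up. A row lasts 1/8 s, in which the tool goes at most 62.5 mm and 10.7 degrees, less where a joint would pass 70% of its speed; a pose out of reach is approached as far as the arm can. A call with a gripper value outside its range is refused whole. "grip" is the finger opening in mm, from 0 to 85.4, set as the call begins (left out, the last holds). The fingers move at their own pace and stop on an object; "newtons" is the grip in N (left out, the last holds). Time passes only in rows, so rows that repeat a pose let the fingers close. It gives the time, the measured TCP pose, the force and the opening at its end, in the units of the state.
- robot.sense(): the state, without advancing time (a new reading comes with each control period).
- robot.get_image(name): name is "scene" or "top"; returns the picture (420x560x3 uint8, red, green, blue); there is no depth.
- robot.camera_info(name): a dict with "fx", "fy", "cx", "cy" (pixels), "R" (3x3) and "t" (3): a world point X has camera coordinates R X + t. Camera axes: x right, y down, z forward; pixel columns grow to the right and rows downward; lengths in m; the calibration is good to about 2 mm. A picture is of the moment at which its call begins. camera_info takes no time and is no camera call.
- robot.finish_job(): hands the job in, once; it reports no verdict.
The state is a dict: "clock": time; "q": joint angles; "joint_velocities": joint speeds; "joint_efforts": joint torques, N m; "position": TCP position; "orientation": TCP orientation; "force": force on the tool from outside, world axes, zero at the start; "torque": the same for the moment, N m; "gripper_width": finger opening in m.
Only numpy, scipy, OpenCV 4.12 (cv2) and the standard library are available. Lean on these libraries where they do the work, as an engineer would, in place of code of your own. Each camera call takes 0.05 s, during which the arm holds its last target. There are 200 camera calls.

### The job

The moisture dishes are out of the drying oven and must be closed before they go into the desiccator: pick up the four loose lids by their black knobs or handle and put each on the open dish in the tray that it fits, fully home, so that its flange lies flat on the rim all round. Leave the dishes standing where they are, and set the lids down rather than dropping them.

Things in the scene. Friction and masses are not known exactly. Their poses are not given: they have to be found in the camera images.
- tray: light-grey folded-sheet tray, 270 mm (its x) by 335 mm (its y, which runs away from the robot) over its sloping walls, 35 mm high, floor 2 mm thick; it does not move. The four open dishes stand in it. Origin: centre of its underside. To its right, behind the lids, a computer screen rises from z = 0.09 to 0.44 m, its face at x = 0.65 m and beyond, y = 0.01 to -0.58 m: keep the wrist clear of it.
- dish_small: the small round open dish, the tallest and narrowest, bare stainless steel, loose in the tray: 44 mm outside diameter, 40 mm high, wall 2 mm (mouth 40 mm). Origin: centre of its underside, z up along its axis; the rim is at z = 40 mm.
- dish_medium: the medium round open dish, the lowest, bare stainless steel, loose in the tray: 62 mm outside diameter, 28 mm high, wall 2 mm (mouth 58 mm). Origin: centre of its underside, z up along its axis; the rim is at z = 28 mm.
- dish_large: the large round open dish, the widest round one, bare stainless steel, loose in the tray: 80 mm outside diameter, 32 mm high, wall 2 mm (mouth 76 mm). Origin: centre of its underside, z up along its axis; the rim is at z = 32 mm.
- lid_small: small round lid, bare stainless steel, black knob in the middle, right way up on the worktop: flange 48 mm across, 2.5 mm thick, underside at z = 8 mm; spigot below it 35 mm across, 8 mm deep (2.5 mm play all round), foot tapered 3.5 mm a side. Knob 14 mm across, z = 10.5 to 29.5 mm. Origin: centre of the spigot's underside, z up; seated, it is 32 mm above the origin of dish_small.
- lid_medium: medium round lid, bare stainless steel, black knob in the middle, right way up on the worktop: flange 66 mm across, 2.5 mm thick, underside at z = 8 mm; spigot below it 53 mm across, 8 mm deep (2.5 mm play all round), foot tapered 3.5 mm a side. Knob 16 mm across, z = 10.5 to 29.5 mm. Origin: centre of the spigot's underside, z up; seated, it is 20 mm above the origin of dish_medium.
- lid_large: large round lid, bare stainless steel, black knob in the middle, right way up on the worktop: flange 84 mm across, 2.5 mm thick, underside at z = 8 mm; spigot below it 71 mm across, 8 mm deep (2.5 mm play all round), foot tapered 3.5 mm a side. Knob 19 mm across, z = 10.5 to 29.5 mm. Origin: centre of the spigot's underside, z up; seated, it is 24 mm above the origin of dish_large.
- dish_oblong: the oblong open dish, the only one with corners, bare stainless steel, loose in the tray: 76 mm (its x) by 52 mm (its y) outside, 30 mm high, wall 2 mm. Origin: centre of its underside, z up, x along its length; the rim is at z = 30 mm.
- lid_oblong: oblong lid, bare stainless steel, black bar handle, right way up on the worktop: flange 80 (its x) by 56 mm (its y), underside at z = 8 mm; spigot 67 by 43 mm, 8 mm deep (2.5 mm play), lower edges rounded 4 mm; fits either way round. Bar along x 44 mm, 11 mm wide, z = 20 to 29.5 mm, on two posts. Origin: centre of the spigot's underside, z up; seated, it is 22 mm above the origin of dish_oblong.

How it is judged:
At the end, for the whole second after the job is handed in: Each lid is on the dish of its own size and shape: centred within 8 mm, its height within 3 mm of fully seated, flat on the rim (within 4 degrees); every dish stands upright within 30 mm of where it stood; all lids and dishes are at rest (horizontal distance between lid_small and dish_small below 0.008 m and z of lid_small in the frame of dish_small between 0.029 and 0.035 m and angle between the z axis of lid_small and the z axis of dish_small, either way round below 0.07 rad and angle between each of dish_small, dish_medium, dish_large, dish_oblong's own z axis and vertical below 0.07 rad and distance of each of dish_small, dish_medium, dish_large, dish_oblong from where it was at the start of the episode below 0.03 m and linear speed of each of lid_small, dish_small, lid_medium, dish_medium, lid_large, dish_large, lid_oblong, dish_oblong below 0.02 m/s and horizontal distance between lid_medium and dish_medium below 0.008 m and z of lid_medium in the frame of dish_medium between 0.017 and 0.023 m and angle between the z axis of lid_medium and the z axis of dish_medium, either way round below 0.07 rad and horizontal distance between lid_large and dish_large below 0.008 m and z of lid_large in the frame of dish_large between 0.021 and 0.027 m and angle between the z axis of lid_large and the z axis of dish_large, either way round below 0.07 rad and horizontal distance between lid_oblong and dish_oblong below 0.008 m and z of lid_oblong in the frame of dish_oblong between 0.019 and 0.025 m and angle between the z axis of lid_oblong and the z axis of dish_oblong, either way round below 0.07 rad); the robot touches nothing.
It fails at once if a dish is tipped over (angle between any of dish_small, dish_medium, dish_large, dish_oblong's own z axis and vertical above 0.6 rad).
It fails at once if a lid is dropped (it falls free from more than about 25 mm) ((contact force between the fingers and lid_small below 0.02 N and linear speed of lid_small above 0.7 m/s) or (contact force between the fingers and lid_medium below 0.02 N and linear speed of lid_medium above 0.7 m/s) or (contact force between the fingers and lid_large below 0.02 N and linear speed of lid_large above 0.7 m/s) or (contact force between the fingers and lid_oblong below 0.02 N and linear speed of lid_oblong above 0.7 m/s)).
It also fails if it takes over 112 s, if anything falls off the work surface, if the arm or the gripper's body presses on something with over 40 N, if the wrist force passes 120 N, or if a joint passes its speed limit or range.

## Working session

There is one attempt and no reset: what is moved stays moved. The work goes in short steps, Python scripts to look and compute and a tool call to move; the robot and the scene stay as the last step left them, time stands still between calls to the robot, and variables do not carry over. Pictures are saved under pics/ and viewed, about 12 in all and at most 16, crops included, and the job is handed in when it is done.

Besides the shell and the picture viewer there is one more tool, called after "Emit:" as name(argument=value, ...), one argument or row to a line, values as JSON. step_arm: Moves the arm, as the interface text tells. Its arguments: {"type":"object","properties":{"commands":{"type":"array"},"grip":{"type":"number"},"newtons":{"type":"number"}},"required":["commands"]}

```bash
ls; mkdir -p pics; python3 - <<'E'
from rig import robot
import cv2
print(robot.sense())
for n in("scene","top"):
    im=robot.get_image(n); cv2.imwrite(f"pics/{n}0.png",im[:,:,::-1]); print(n,robot.camera_info(n))
E
```

```text
pics
{'clock': 0.0, 'q': array([-1.23902909,  0.46843069, -0.01162795,  1.6036256 ,  0.00602927,
        1.0713834 , -0.05627811]), 'joint_velocities': array([-0.00119996,  0.00276212, -0.00165918,  0.00168657, -0.00047629,
       -0.00036577, -0.00021079]), 'joint_efforts': array([-2.51658512e-04, -5.32386231e+01,  2.14446156e-02, -2.51310378e+01,
        1.14641621e-02,  7.81402225e-03, -1.41396245e-05]), 'position': array([0.2378813 , 0.60464451, 0.40370252]), 'orientation': array([ 8.26456293e-01,  5.63000155e-01, -7.07468729e-04,  5.66484359e-04]), 'force': array([ 0.18969953, -0.00568068,  0.17751969]), 'torque': array([ 0.03326936,  0.03461734, -0.02332605]), 'gripper_width': 0.08565329024082825}
scene {'fx': 503.2638301999037, 'fy': 503.2638301999037, 'cx': 280.023448058752, 'cy': 210.4623286155595, 'R': array([[ 0.88000779, -0.47492689, -0.00554433],
       [-0.35602142, -0.65186735, -0.66956531],
       [ 0.31438041,  0.59119659, -0.74273249]]), 't': array([-0.45881573,  0.19673837,  1.4612887 ])}
top {'fx': 462.94897318520344, 'fy': 462.94897318520344, 'cx': 274.4920414414177, 'cy': 203.9429289361559, 'R': array([[-0.02495846, -0.99967712, -0.00476713],
       [-0.99675031,  0.02525016, -0.07649342],
       [ 0.07658909,  0.00284248, -0.99705869]]), 't': array([-0.00479306,  0.48271862,  1.17935216])}
```

View pics/scene0.png

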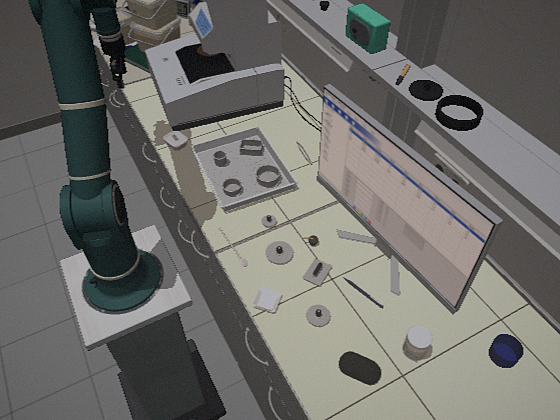

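View pics/top0.png

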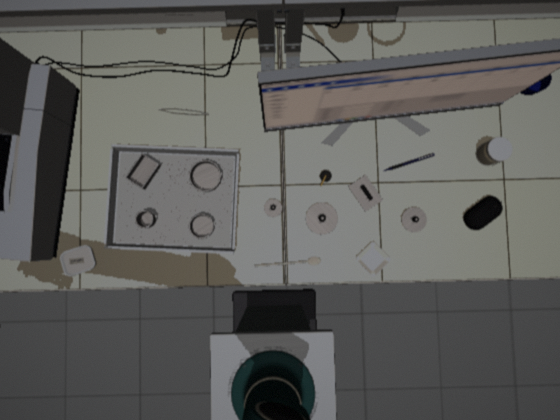

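```bash
python3 - <<'E'
from rig import robot
import cv2,numpy as np
for n in("scene","top"):
    im=np.mean([robot.get_image(n).astype(float) for _ in range(6)],0); np.save(n+".npy",im)
t=np.load("top.npy").clip(0,255).astype(np.uint8)[:,:,::-1]; s=np.load("scene.npy").clip(0,255).astype(np.uint8)[:,:,::-1]
R=lambda a,f:cv2.resize(a,None,fx=f,fy=f,interpolation=cv2.INTER_CUBIC)
a=R(t[140:255,105:245],4)   # dishes top
cv2.imwrite("pics/td.png",cv2.convertScaleAbs(a,alpha=1.3))
cv2.imwrite("pics/tl.png",cv2.convertScaleAbs(R(t[165:245,255:435],4.4),alpha=1.3))
a=R(s[125:215,190:300],5); b=R(s[205:335,250:345],4)
cv2.imwrite("pics/sd.png",a*1); cv2.imwrite("pics/sl.png",b)
E
```

```text
(no output)
```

View pics/td.png

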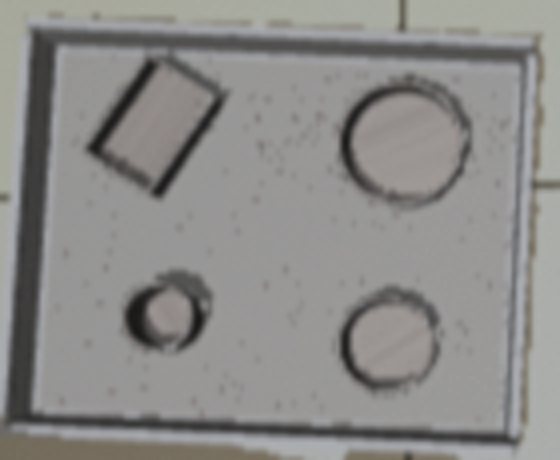

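View pics/tl.png

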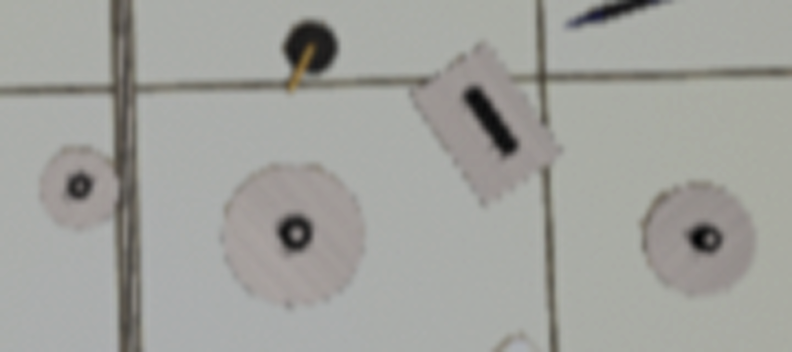

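View pics/sd.png

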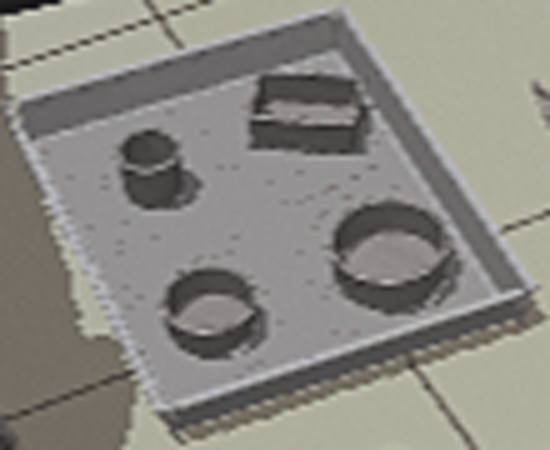

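View pics/sl.png

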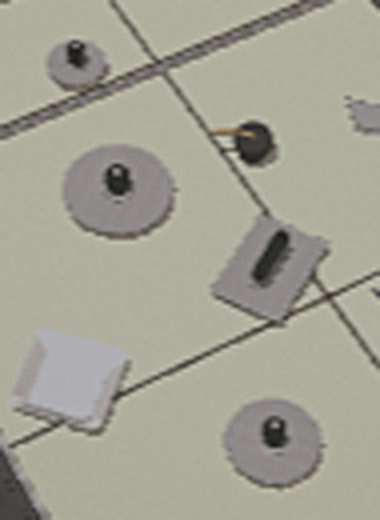

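```bash
cat > vis.py <<'E'
import numpy as np,cv2
from scipy.ndimage import map_coordinates,gaussian_filter1d
from scipy.optimize import least_squares
from rig import robot
I={n:robot.camera_info(n) for n in("scene","top")}
def proj(n,X):
    c=I[n]; p=np.atleast_2d(X)@np.array(c["R"]).T+c["t"]
    return np.c_[c["fx"]*p[:,0]/p[:,2]+c["cx"],c["fy"]*p[:,1]/p[:,2]+c["cy"]]
def ray(n,uv):
    c=I[n]; uv=np.atleast_2d(uv).astype(float); R=np.array(c["R"])
    return -R.T@c["t"],np.c_[(uv[:,0]-c["cx"])/c["fx"],(uv[:,1]-c["cy"])/c["fy"],np.ones(len(uv))]@R
def onplane(n,uv,z):
    C,d=ray(n,uv); return C+d*((z-C[2])/d[:,2])[:,None]
def tri(uvs):   # dict view->pixel ; midpoint + gap in mm
    A=np.zeros((3,3));b=np.zeros(3);L=[]
    for n,uv in uvs.items():
        C,d=ray(n,uv); d=d[0]/np.linalg.norm(d[0]); P=np.eye(3)-np.outer(d,d); A+=P;b+=P@C;L.append((C,P))
    X=np.linalg.solve(A,b); return X,1e3*max(np.linalg.norm(P@(X-C)) for C,P in L)
def sample(g,n,X):
    uv=proj(n,X); return map_coordinates(g,[uv[:,1],uv[:,0]],order=1,mode="nearest")
E
python3 - <<'E'
from vis import *
pix={"top":{"small":(273,207),"large":(322,218),"oblong":(365,192),"medium":(414,218)},"scene":{"small":(269,221),"large":(280,252),"oblong":(317,270),"medium":(318,316)}}
for n in pix:
    im=np.load(n+".npy")
    for k,(u,v) in pix[n].items():
        print(n,k,im[v-9:v+10:3,u].round().astype(int).tolist(), "bg",im[v+30,u-25].round(), "knobpix", im[v-4:v+5,u-4:u+5].sum(2).min()/3)
E
```

```text
top small [[112, 111, 107], [124, 119, 117], [72, 69, 68], [70, 67, 66], [92, 87, 86], [126, 121, 119], [119, 116, 114]] bg [132. 134. 132.] knobpix 34.388888888888886
top large [[124, 119, 118], [118, 114, 112], [28, 28, 28], [106, 101, 100], [50, 48, 48], [127, 121, 120], [128, 122, 121]] bg [132. 133. 134.] knobpix 17.833333333333332
top oblong [[121, 116, 114], [87, 83, 81], [13, 12, 12], [18, 17, 17], [90, 86, 85], [116, 111, 109], [119, 114, 112]] bg [132. 133. 132.] knobpix 12.388888888888888
top medium [[113, 109, 107], [116, 111, 109], [95, 91, 90], [14, 13, 13], [36, 34, 33], [118, 113, 111], [117, 113, 111]] bg [130. 132. 128.] knobpix 3.3888888888888893
scene small [[175, 175, 158], [96, 91, 94], [37, 34, 30], [51, 49, 47], [144, 140, 138], [120, 114, 102], [109, 105, 104]] bg [174. 175. 157.] knobpix 31.944444444444446
scene large [[143, 139, 138], [81, 80, 78], [42, 43, 39], [36, 36, 32], [125, 120, 119], [139, 135, 132], [142, 137, 135]] bg [174. 174. 158.] knobpix 29.888888888888886
scene oblong [[142, 138, 137], [123, 119, 116], [38, 40, 36], [46, 44, 42], [74, 72, 70], [121, 117, 114], [143, 137, 137]] bg [178. 177. 160.] knobpix 32.88888888888889
scene medium [[140, 135, 134], [108, 105, 102], [48, 49, 44], [36, 37, 31], [147, 142, 140], [142, 137, 137], [132, 127, 128]] bg [173. 173. 156.] knobpix 32.72222222222222
```

```bash
cat >> vis.py <<'E'
L={"small":24e-3,"medium":33e-3,"large":42e-3,"oblong":(40e-3,28e-3)}
D={"small":22e-3,"medium":31e-3,"large":40e-3,"oblong":(38e-3,26e-3)}
H={"small":.042,"medium":.030,"large":.034,"oblong":.032}
def outline(shape,p):
    if np.isscalar(shape):
        t=np.linspace(0,2*np.pi,48,endpoint=False); N=np.c_[np.cos(t),np.sin(t)]; return p[:2]+shape*N,N
    a,b=shape; s=np.linspace(-.75,.75,14); o=np.ones(14); z=0*s
    P=np.r_[np.c_[a*o,b*s],np.c_[-a*o,b*s],np.c_[a*s,b*o],np.c_[a*s,-b*o]]; N=np.r_[np.c_[o,z],np.c_[-o,z],np.c_[z,o],np.c_[z,-o]]
    c,s_=np.cos(p[2]),np.sin(p[2]); Q=np.array([[c,-s_],[s_,c]]); return p[:2]+P@Q.T,N@Q.T
def fit(n,g,shape,p,z,dish,W=8e-3,iters=6):
    """edge fit on plane z. dish: far sides dark->light at outer edge, near sides light->dark at inner edge (wall 2 mm)"""
    C=-np.array(I[n]["R"]).T@I[n]["t"]; p=np.array(p,float); r=np.arange(-W,W,.25e-3)
    for it in range(iters):
        P,N=outline(shape,p); E=[];M=[];off=[]
        for q,m in zip(P,N):
            near=float(m@(C[:2]-p[:2])/np.linalg.norm(C[:2]-p[:2]))
            if dish and abs(near)<.3: continue
            f=sample(g,n,np.c_[q+r[:,None]*m,np.full(len(r),z)]); d=np.gradient(gaussian_filter1d(f,3))*np.exp(-(r/6e-3)**2)
            d=d if (dish and near<0) else -d
            i=d.argmax()
            E.append(q+r[i]*m);M.append(m);off.append(-.002 if dish and near>0 else 0)
        E,M,off=map(np.array,(E,M,off))
        def res(x):
            if np.isscalar(shape): return (np.linalg.norm(E-x[:2],axis=1)-shape-off)*1e3
            c,s=np.cos(x[2]),np.sin(x[2]); e=(E-x[:2])@np.array([[c,-s],[s,c]]); c,s=np.cos(p[2]),np.sin(p[2]); k=M@np.array([[c,-s],[s,c]])
            return ((e*k).sum(1)-np.abs(k)@np.array(shape)-off)*1e3
        sol=least_squares(res,p,loss="soft_l1",f_scale=1.); p=sol.x
    return p,np.median(np.abs(sol.fun)),np.median(sol.fun)
E
cat > meas.py <<'E'
from vis import *
import sys
im={n:np.load(n+".npy") for n in("top","scene")}
lt={"small":(273,207),"large":(322,218),"oblong":(365,192),"medium":(414,218)}
dt={"oblong":(144,170),"large":(206,176),"small":(147,217),"medium":(203,225)}
vis={n:im[n].clip(0,255).astype(np.uint8)[:,:,::-1].copy() for n in im}; vis={n:cv2.resize(v,None,fx=4,fy=4,interpolation=cv2.INTER_CUBIC) for n,v in vis.items()}
for kind,S,P0 in(("lid",L,lt),("dish",D,dt)):
    for k in S:
        z=.0105 if kind=="lid" else H[k]; uv={}
        c0=onplane("top",P0[k],z)[0]; th=0
        if k=="oblong":
            cn=([(350,197+-1),(366,212)] if 0 else [(255+415/4.4,165+90/4.4),(255+487/4.4,165+205/4.4)]) if kind=="lid" else [(105+90/4,140+150/4),(105+152/4,140+55/4)]
            a=onplane("top",cn,z); d=a[1]-a[0]; th=np.arctan2(d[1],d[0]); 
        for n in("top","scene"):
            g=im[n].mean(2) if kind=="dish" else (im[n][:,:,0]-im[n][:,:,1])*10 if n=="top" else (im[n][:,:,2]-im[n][:,:,0])*10
            p0=np.r_[c0[:2],th] if not np.isscalar(S[k]) else c0[:2]
            p,r,b=fit(n,g,S[k],p0,z,kind=="dish"); uv[n]=proj(n,np.r_[p[:2],z])[0]
            print(kind,k,n,(p[:2]*1e3).round(1),"th",np.degrees(p[2:]).round(1),"res %.2f bias %.2f"%(r,b))
            Q,_=outline(S[k],p)
            for q in proj(n,np.c_[Q,np.full(len(Q),z)]): cv2.circle(vis[n],tuple(int(round(v)) for v in (q*4+1.5)),1,(0,0,255),-1)
        X,gap=tri(uv); print("   tri",(X*1e3).round(1),"gap %.1f"%gap)
# knobs
for k in L:
    uv={}
    for n,f in(("top",1),("scene",1)):
        X=np.r_[onplane("top",lt[k],.02)[0]]; u,v=proj(n,X)[0].round().astype(int); w=9
        m=(im[n][v-w:v+w+1,u-w:u+w+1].mean(2)<75).astype(np.uint8)
        cs,_=cv2.findContours(m,cv2.RETR_EXTERNAL,cv2.CHAIN_APPROX_NONE); c=max(cs,key=cv2.contourArea)
        f=cv2.drawContours(np.zeros_like(m),[c],-1,1,-1); M=cv2.moments(f,True); uv[n]=(M["m10"]/M["m00"]+u-w,M["m01"]/M["m00"]+v-w)
    X,gap=tri(uv); print("knob",k,(X*1e3).round(1),"gap %.1f"%gap, {n:np.round(q,1) for n,q in uv.items()})
a=vis["top"][560:1020,420:980]; b=vis["top"][660:980,1020:1740]
cv2.imwrite("pics/ov_top.png",np.vstack([cv2.copyMakeBorder(a,0,0,0,160,0),b])[:, :800] if 0 else cv2.resize(np.vstack([cv2.copyMakeBorder(a,0,0,0,160,0),b]),None,fx=.75,fy=.75))
a=vis["scene"][500:860,760:1200]; b=vis["scene"][820:1340,1000:1360]
cv2.imwrite("pics/ov_sc.png",np.hstack([cv2.copyMakeBorder(a,0,160,0,0,0),b]))
E
python3 meas.py
```

```text
lid small top [474.6 -12.6] th [] res 0.53 bias 0.38
lid small scene [472.4 -14.8] th [] res 0.27 bias -0.00
   tri [474.3 -12.4   7.2] gap 0.6
lid medium top [ 435.3 -375.8] th [] res 0.27 bias 0.23
lid medium scene [ 433.  -379.6] th [] res 0.26 bias -0.25
   tri [ 435.2 -377.2    5.2] gap 0.3
lid large top [ 444.1 -137.4] th [] res 0.38 bias -0.12
lid large scene [ 442.2 -140.4] th [] res 0.26 bias -0.01
   tri [ 444.  -137.7    6.3] gap 0.3
lid oblong top [ 506.7 -253.2] th [-148.2] res 0.28 bias -0.01
lid oblong scene [ 505.2 -256.5] th [-148.1] res 0.49 bias 0.49
   tri [ 507.  -254.     6.1] gap 0.1
dish small top [450.4 312. ] th [] res 0.51 bias 0.01
dish small scene [447.8 308.8] th [] res 0.87 bias 0.75
   tri [450.1 313.6  37.3] gap 0.6
dish medium top [432.4 170.8] th [] res 0.62 bias -0.25
dish medium scene [427.8 166.2] th [] res 0.76 bias 0.76
   tri [431.4 172.4  22.9] gap 1.3
dish large top [562.2 157.4] th [] res 1.19 bias 0.06
dish large scene [556.8 155. ] th [] res 0.88 bias 0.75
   tri [561.  158.9  29.2] gap 2.1
dish oblong top [806.9 149.7] th [-33.3] res 2.27 bias 0.07
dish oblong scene [685.7 230.4] th [-36.1] res 3.16 bias 0.11
   tri [709.6 150.1 116.2] gap 65.6
knob small [474.7 -11.4  15.5] gap 0.5 {'top': array([272.5, 206.9]), 'scene': array([268.6, 218.3])}
knob medium [ 435.  -378.3   15.2] gap 0.3 {'top': array([414.8, 218.7]), 'scene': array([318.2, 313.2])}
knob large [ 444.2 -137.6   16.3] gap 0.3 {'top': array([321.6, 217.5]), 'scene': array([279.1, 249.7])}
knob oblong [ 507.2 -254.3   20.3] gap 0.2 {'top': array([366., 192.]), 'scene': array([317.4, 268.7])}
```

```bash
python3 - <<'E'
s=open("vis.py").read()
s=s.replace("            if dish and abs(near)<.3: continue\n","            side=dish and abs(near)<.3\n            if side and np.isscalar(shape): continue\n")
s=s.replace("            i=d.argmax()\n","            i=(-gaussian_filter1d(f,3)-1e3*(abs(r)>5e-3)).argmax() if side else d.argmax()\n")
s=s.replace("off.append(-.002 if dish and near>0 else 0)","off.append(-.001 if side else -.002 if dish and near>0 else 0)")
open("vis.py","w").write(s)
E
python3 meas.py | grep -A2 "dish oblong"
```

```text
dish oblong top [578.7 318.4] th [-34.] res 0.31 bias 0.29
dish oblong scene [577.1 315.5] th [-34.4] res 0.99 bias 0.51
   tri [579.1 319.6  28.1] gap 0.2
knob small [474.7 -11.4  15.5] gap 0.5 {'top': array([272.5, 206.9]), 'scene': array([268.6, 218.3])}
```

View pics/ov_top.png

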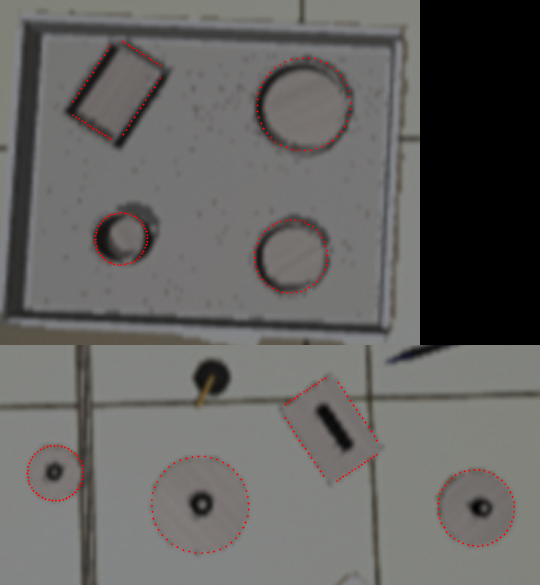

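View pics/ov_sc.png

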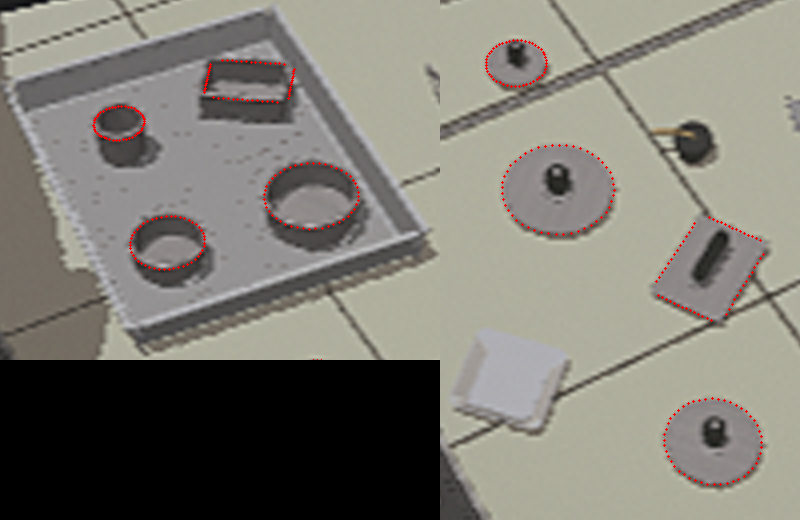

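Top and scene views agree: fitted outlines lie on all eight parts, with top vs scene a constant ~(-2,-3) mm, which is calibration bias. I'll use the mean of the two. First I go round clear of the instrument, toward the small lid.

Emit:
step_arm(
  commands=[
    [[0,-60,0,0,0,-10],[0,-120,0,0,0,-20],[0,-180,0,0,0,-30],[30,-235,0,0,0,-40],[60,-290,0,0,0,-50],[100,-340,0,0,0,-60],[140,-390,0,0,0,-68.5],[175,-440,0,0,0,-68.5],[200,-495,-20,0,0,-68.5],[220,-550,-40,0,0,-68.5],[236,-605,-60,0,0,-68.5],[236,-619,-100,0,0,-68.5]],
  ],
  grip=45,
  newtons=40,
)

```text
clock: 2.2
position: [0.4755, -0.0179, 0.3054]
orientation: [1.0, -0.003, 0.003, 0.0]
force: [0.1, 1.4, -1.3]
gripper_width: 0.0446
```

Emit:
step_arm(
  commands=[
    [[0,0,-45,0,0,0],[0,0,-80,0,0,0],[0,0,-95,0,0,0],[0,0,-95,0,0,0]],
  ],
)

```text
clock: 2.7
position: [0.474, -0.0142, 0.2094]
orientation: [1.0, 0.0, -0.001, 0.0]
force: [1.1, -0.3, 0.5]
gripper_width: 0.0454
```

```bash
cat > look.py <<'E'
from vis import *
import sys
# look.py name x y z half : crops of both views round a world point (m), x5
nm=sys.argv[1]; X=np.array(list(map(float,sys.argv[2:5]))); w=int(sys.argv[5]); out=[]
for n in("top","scene"):
    im=robot.get_image(n)[:,:,::-1]; u,v=proj(n,X)[0].round().astype(int)
    out.append(cv2.resize(im[max(v-w,0):v+w,max(u-w,0):u+w],(390,390),interpolation=cv2.INTER_CUBIC))
    print(n,"crop origin",u-w,v-w,"scale",390/(2*w))
cv2.imwrite(f"pics/{nm}.png",cv2.convertScaleAbs(np.hstack(out),alpha=1.3)); s=robot.sense(); print(s["clock"],s["position"].round(4),s["force"].round(1))
E
python3 look.py a1 .474 -.014 .03 28
```

```text
top crop origin 245 179 scale 6.964285714285714
scene crop origin 241 188 scale 6.964285714285714
2.8 [ 0.4746 -0.0142  0.2107] [-0.3  0.3  1. ]
```

View pics/a1.png

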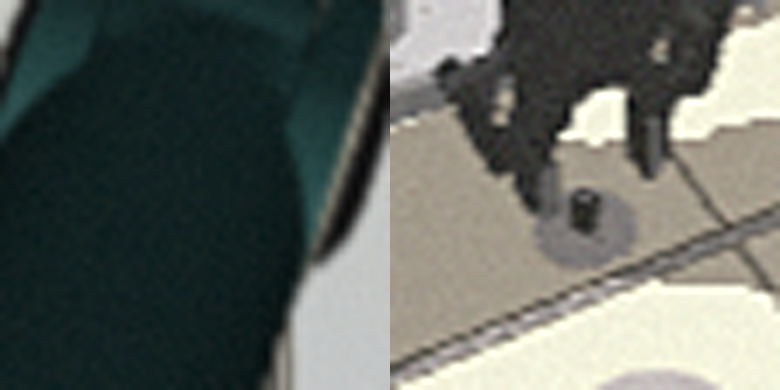

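```bash
python3 - <<'E'
from vis import *
for z in(.03,.04,.045,.05,.06): print(z,proj("scene",[.474,-.014,z]).round(1),onplane("scene",(271.2,215.6),z)[0].round(4))
E
```

```text
0.03 [[268.8 215.9]] [ 0.4812 -0.0165  0.03  ]
0.04 [[268.7 213.8]] [ 0.4772 -0.0245  0.04  ]
0.045 [[268.7 212.7]] [ 0.4752 -0.0284  0.045 ]
0.05 [[268.7 211.6]] [ 0.4733 -0.0324  0.05  ]
0.06 [[268.6 209.5]] [ 0.4693 -0.0403  0.06  ]
```

Emit:
step_arm(
  commands=[
    [[0,0,-12,0,0,0],[0,0,-23,0,0,0],[0,0,-23,0,0,0]],
  ],
)

```text
clock: 3.18
position: [0.4736, -0.0141, 0.1859]
orientation: [1.0, 0.0, -0.001, 0.0]
force: [-0.2, 0.3, 0.2]
gripper_width: 0.045
```

Emit:
step_arm(
  commands=[
    [[0,0,0,0,0,0],[0,0,0,0,0,0],[0,0,0,0,0,0],[0,0,0,0,0,0],[0,0,0,0,0,0],[0,0,0,0,0,0]],
  ],
  grip=5,
  newtons=40,
)

```text
clock: 3.92
position: [0.4741, -0.0142, 0.1869]
orientation: [1.0, 0.0, 0.0, -0.0]
force: [-1.3, -0.6, 3.7]
gripper_width: 0.0118
```

Emit:
step_arm(
  commands=[
    [[0,0,10,0,0,0],[0,0,40,0,0,0],[0,0,80,0,0,0],[0,0,80,0,0,0]],
  ],
)

```text
clock: 4.42
position: [0.475, -0.0141, 0.2694]
orientation: [1.0, 0.0, 0.003, -0.001]
force: [-0.2, -0.5, -1.1]
gripper_width: 0.0114
```

```bash
python3 look.py a2 .474 -.014 .08 28
```

```text
top crop origin 245 177 scale 6.964285714285714
scene crop origin 240 177 scale 6.964285714285714
4.525 [ 0.4738 -0.0138  0.267 ] [-0.5  0.2 -0.6]
```

View pics/a2.png

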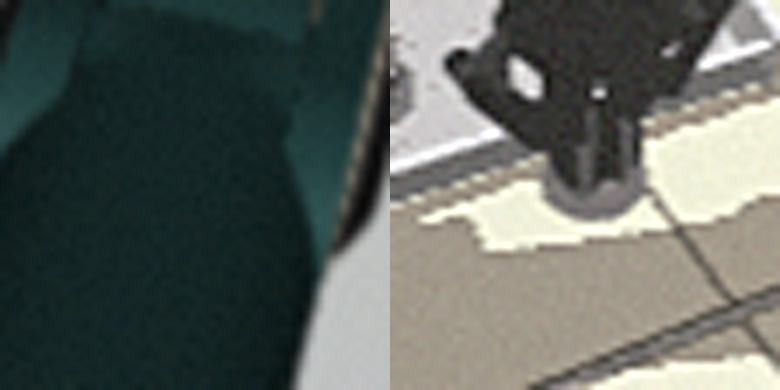

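Emit:
step_arm(
  commands=[
    [[-1,20,0,0,0,0],[-4,60,5,0,0,0],[-8,110,5,0,0,0],[-12,160,5,0,0,0],[-16,210,5,0,0,0],[-20,260,5,0,0,0],[-23,300,0,0,0,0],[-24,320,0,0,0,0],[-24.5,324.5,-5,0,0,0],[-24.5,324.5,-15,0,0,0],[-24.5,324.5,-15,0,0,0]],
  ],
)

```text
clock: 5.9
position: [0.4496, 0.3084, 0.2506]
orientation: [1.0, -0.001, -0.001, 0.001]
force: [0.4, -0.5, -0.6]
gripper_width: 0.0115
```

```bash
python3 look.py a3 .4495 .3105 .05 28; python3 - <<'E'
from vis import *
print(onplane("scene",(269.5,204),.09))
E
```

```text
top crop origin 117 191 scale 6.964285714285714
scene crop origin 191 125 scale 6.964285714285714
6.0 [0.4499 0.309  0.2516] [ 0.3  0.2 -0.1]
[[ 0.47485385 -0.01980192  0.09      ]]
```

View pics/a3.png

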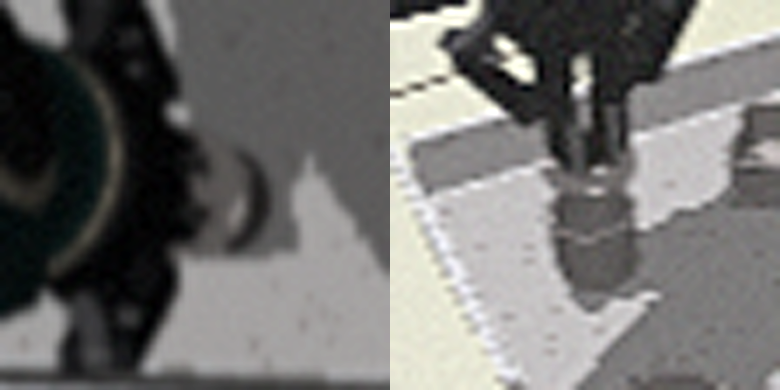

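Emit:
step_arm(
  commands=[
    [[0,0,-8,0,0,0],[0,0,-14,0,0,0],[0,0,-19,0,0,0],[0,0,-23,0,0,0],[0,0,-26,0,0,0],[0,0,-28,0,0,0],[0,0,-29,0,0,0],[0,0,-30,0,0,0]],
  ],
)

```text
clock: 7.0
position: [0.4495, 0.3105, 0.2218]
orientation: [1.0, 0.0, 0.0, -0.0]
force: [-0.6, -0.3, -0.1]
gripper_width: 0.0118
```

Emit:
step_arm(
  commands=[
    [[0,0,-1,0,0,0],[0,0,-2,0,0,0],[0,0,-2.5,0,0,0],[0,0,-2.5,0,0,0]],
  ],
)

```text
clock: 7.5
position: [0.4497, 0.3108, 0.2209]
orientation: [1.0, 0.0, 0.0, -0.001]
force: [-3.5, -0.6, 15.1]
gripper_width: 0.0118
```

Emit:
step_arm(
  commands=[
    [[0,0,1.5,0,0,0],[0,0,1.5,0,0,0],[0,0,1.5,0,0,0],[0,0,1.5,0,0,0],[0,0,20,0,0,0],[0,0,60,0,0,0],[0,-20,80,0,0,0],[0,-60,80,0,0,0]],
  ],
  grip=45,
)

```text
clock: 8.5
position: [0.4501, 0.2514, 0.3021]
orientation: [1.0, 0.002, 0.002, -0.002]
force: [0.8, -0.7, -0.3]
gripper_width: 0.0451
```

```bash
cat > lidchk.py <<'E'
# check of a seated lid: flange outline on plane rim+2.5 mm, scene view (top too when unobstructed)
from vis import *
import sys
k=sys.argv[1]; views=sys.argv[2].split(","); z=H[k]+.0025; uv={}
dish={"small":(449.1,310.4),"medium":(430.1,168.5),"large":(559.5,156.2),"oblong":(577.9,317.0)}
for n in views:
    im=np.mean([robot.get_image(n).astype(float) for _ in range(3)],0); g=im.mean(2)
    p0=np.r_[np.array(dish[k])/1e3,[np.radians(-34.2)]] if k=="oblong" else np.array(dish[k])/1e3
    p,r,b=fit(n,g if n=="x" else -g,L[k],p0,z,False); uv[n]=proj(n,np.r_[p[:2],z])[0]
    print(k,n,(p*1e3).round(1),"res %.2f bias %.2f"%(r,b))
    c=uv[n].round().astype(int); w=28; cv2.imwrite(f"pics/chk_{k}_{n}.png",cv2.resize(im[c[1]-w:c[1]+w,c[0]-w:c[0]+w,::-1],(390,390),interpolation=cv2.INTER_CUBIC))
if len(uv)>1: print("tri",tri(uv))
E
python3 lidchk.py small scene
```

```text
small scene [446.9 304.5] res 1.63 bias 0.50[ WARN:0@7.051] global loadsave.cpp:1063 imwrite_ Unsupported depth image for selected encoder is fallbacked to CV_8U.
```

View pics/chk_small_scene.png

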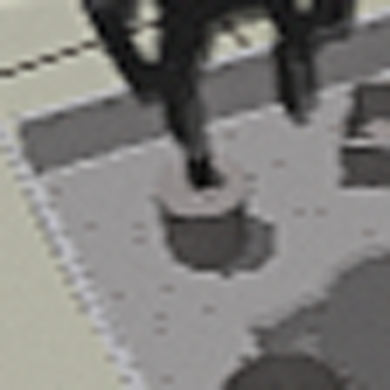

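Emit:
step_arm(
  commands=[
    [[0,-55,0,0,0,0],[-1,-110,0,0,0,0],[-2,-165,0,0,0,0],[-3,-220,0,0,0,0],[-4,-275,0,0,0,0],[-5,-330,-20,0,0,0],[-6,-375,-40,0,0,0],[-6,-389.5,-65,0,0,0],[-6,-389.5,-90,0,0,0],[-6,-389.5,-105,0,0,0],[-6,-389.5,-112.5,0,0,0],[-6,-389.5,-112.5,0,0,0]],
  ],
)

```text
clock: 10.15
position: [0.4438, -0.1388, 0.1867]
orientation: [1.0, 0.001, -0.0, -0.0]
force: [0.2, 0.3, 0.8]
gripper_width: 0.0449
```

Emit:
step_arm(
  commands=[
    [[0,0,0,0,0,0],[0,0,0,0,0,0],[0,0,0,0,0,0],[0,0,0,0,0,0],[0,0,0,0,0,0],[0,0,0,0,0,0],[0,0,10,0,0,0],[0,0,40,0,0,0],[0,0,80,0,0,0],[0,0,80,0,0,0]],
  ],
  grip=5,
)

```text
clock: 11.4
position: [0.4444, -0.1394, 0.2694]
orientation: [1.0, 0.0, 0.003, 0.0]
force: [0.3, -0.3, -1.4]
gripper_width: 0.0166
```

Emit:
step_arm(
  commands=[
    [[6,15,0,0,0,0],[20,50,0,0,0,0],[38,95,0,0,0,0],[56,140,0,0,0,0],[74,185,0,0,0,0],[92,230,0,0,0,0],[108,270,0,0,0,0],[115,290,0,0,0,0],[117,295.5,-10,0,0,0],[117,295.5,-20,0,0,0],[117,295.5,-27,0,0,0],[117,295.5,-27,0,0,0]],
  ],
)

```text
clock: 12.9
position: [0.5601, 0.1549, 0.239]
orientation: [1.0, -0.001, -0.001, 0.0]
force: [-0.7, -0.2, -1.0]
gripper_width: 0.0169
```

```bash
python3 look.py a4 .5605 .1565 .045 32
```

```text
top crop origin 174 142 scale 6.09375
scene crop origin 236 138 scale 6.09375
13.0 [0.5606 0.1555 0.2398] [ 0.  -0.3 -0.7]
```

View pics/a4.png

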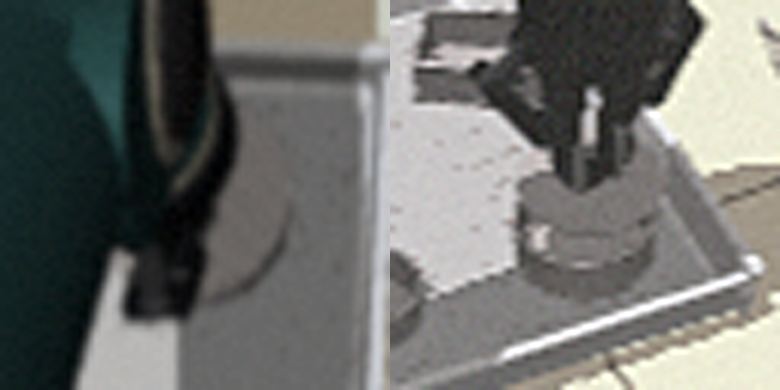

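Emit:
step_arm(
  commands=[
    [[-1,0,-6,0,0,0],[-1,0,-11,0,0,0],[-1,0,-15,0,0,0],[-1,0,-19,0,0,0],[-1,0,-22,0,0,0],[-1,0,-24,0,0,0],[-1,0,-26,0,0,0],[-1,0,-27,0,0,0],[-1,0,-28,0,0,0],[-1,0,-28.5,0,0,0],[-1,0,-28.5,0,0,0]],
  ],
)

```text
clock: 14.38
position: [0.5596, 0.1572, 0.2147]
orientation: [1.0, 0.001, -0.0, -0.002]
force: [-11.5, 0.9, 30.5]
gripper_width: 0.017
```

Emit:
step_arm(
  commands=[
    [[0,0,3,0,0,0],[-1,0,4,0,0,0],[-2.5,0,4,0,0,0],[-2.5,0,2,0,0,0],[-2.5,0,1,0,0,0],[-2.5,0,0,0,0,0],[-2.5,0,0,0,0,0]],
  ],
)

```text
clock: 15.25
position: [0.5574, 0.156, 0.2134]
orientation: [1.0, -0.0, -0.0, -0.001]
force: [-5.7, 0.3, 23.7]
gripper_width: 0.017
```

Emit:
step_arm(
  commands=[
    [[-2.5,0,2,0,0,0],[-2.5,0,2,0,0,0],[-2.5,0,2,0,0,0],[-2.5,0,2,0,0,0],[-2.5,0,20,0,0,0],[-2.5,0,60,0,0,0],[-2.5,-30,80,0,0,0],[-20,-90,80,0,0,0],[-40,-150,80,0,0,0],[-60,-210,80,0,0,0]],
  ],
  grip=50,
)

```text
clock: 16.5
position: [0.4969, -0.054, 0.2925]
orientation: [1.0, 0.0, 0.001, -0.0]
force: [0.7, -0.8, 0.4]
gripper_width: 0.0501
```

```bash
python3 lidchk.py large scene,top 2>/dev/null; python3 -c "
import cv2,numpy as np
cv2.imwrite('pics/c5.png',np.hstack([cv2.imread('pics/chk_large_%s.png'%n) for n in('top','scene')]))"
```

```text
large scene [554.1 153.9] res 1.32 bias 0.30
large top [560.2 156.1] res 2.77 bias 2.77
tri (array([0.55860414, 0.15772143, 0.03163438]), np.float64(2.3995275749402682))
```

View pics/c5.png

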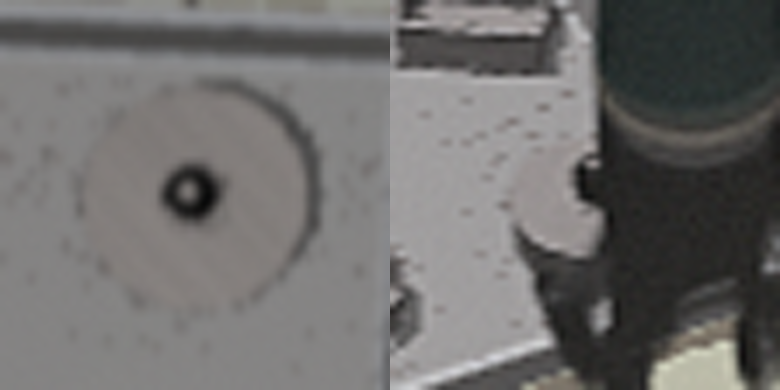

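Emit:
step_arm(
  commands=[
    [[1,-30,0,0,0,-10],[3,-75,0,0,0,-20],[5,-120,0,0,0,-30],[8,-165,0,0,0,-40],[9.5,-195,-10,0,0,-50],[9.5,-201.5,-40,0,0,-58.2],[9.5,-201.5,-70,0,0,-58.2],[9.5,-201.5,-90,0,0,-58.2],[9.5,-201.5,-100,0,0,-58.2],[9.5,-201.5,-104.5,0,0,-58.2],[9.5,-201.5,-104.5,0,0,-58.2]],
  ],
)

```text
clock: 18.18
position: [0.5072, -0.2537, 0.1871]
orientation: [0.874, -0.486, 0.0, -0.0]
force: [0.5, 0.2, 0.1]
gripper_width: 0.0506
```

Emit:
step_arm(
  commands=[
    [[0,0,0,0,0,0],[0,0,0,0,0,0],[0,0,0,0,0,0],[0,0,0,0,0,0],[0,0,0,0,0,0],[0,0,0,0,0,0],[0,0,10,0,0,0],[0,0,40,0,0,0],[0,0,80,0,0,0],[0,0,80,0,0,0]],
  ],
  grip=3,
)

```text
clock: 19.42
position: [0.5077, -0.2544, 0.2695]
orientation: [0.874, -0.486, 0.003, -0.0]
force: [1.2, -0.3, -1.6]
gripper_width: 0.0102
```

Emit:
step_arm(
  commands=[
    [[3,20,10,0,0,9.5],[8,65,20,0,0,19],[15,115,20,0,0,28.5],[21,165,20,0,0,38],[27,215,20,0,0,47.5],[34,267,20,0,0,57],[40,320,20,0,0,66.5],[47,373,20,0,0,76],[54,426,20,0,0,85.5],[61,479,20,0,0,95],[68,530,20,0,0,104.5],[71,560,20,0,0,114]],
  ],
)

```text
clock: 20.92
position: [0.577, 0.3096, 0.2854]
orientation: [0.882, 0.472, -0.001, -0.001]
force: [0.0, 0.3, -2.3]
gripper_width: 0.01
```

Emit:
step_arm(
  commands=[
    [[1,12,-10,0,0,0],[1,12,-30,0,0,0],[1,12,-48,0,0,0],[1,12,-48,0,0,0],[1,12,-48,0,0,0]],
  ],
)

```text
clock: 21.55
position: [0.5794, 0.3174, 0.2387]
orientation: [0.884, 0.467, 0.0, 0.0]
force: [-0.1, 0.1, -0.2]
gripper_width: 0.0098
```

```bash
python3 look.py a5 .5785 .317 .045 32
```

```text
top crop origin 111 137 scale 6.09375
scene crop origin 220 110 scale 6.09375
21.65 [0.5794 0.318  0.2395] [ 1.3 -1.1 -1.4]
```

View pics/a5.png

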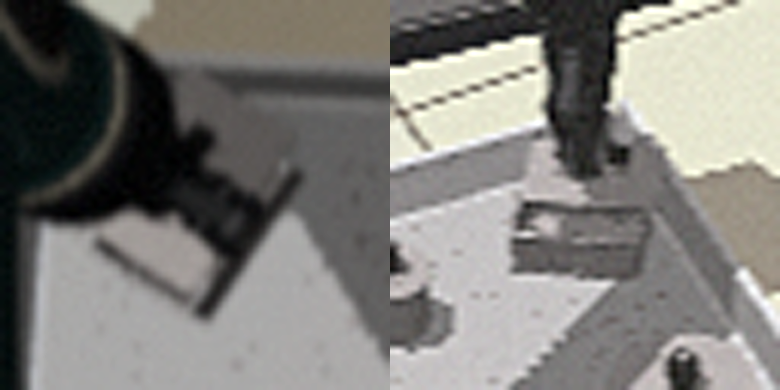

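```bash
python3 - <<'E'
from vis import *
def rect(c,th,S,z):
    c_,s=np.cos(th),np.sin(th); return np.array([[c[0]+a*S[0]*c_-b*S[1]*s,c[1]+a*S[0]*s+b*S[1]*c_,z] for a,b in((1,1),(1,-1),(-1,-1),(-1,1))])
lid=rect((.5794,.3178),np.radians(-34.2),L["oblong"],.0525+.0105); dish=rect((.578,.317),np.radians(-34.2),D["oblong"],.032)
for n,o,s,x0 in(("scene",(220,110),6.094,390),("top",(111,137),6.094,0)):
    for nm,r in(("lid",lid),("dish",dish)): print(n,nm,((proj(n,r)-o)*s+[x0,0]).round().tolist())
print("scene px/mm dx,dy,dz",(proj("scene",[[.579,.317,.05],[.589,.317,.05],[.579,.327,.05],[.579,.317,.06]])*6.094).round(1).tolist())
im=robot.get_image("scene").astype(float)
for v in (112,116,120,140,142,143,144,145,146,147,148,149,150,151): print(v,im[v,232:268].mean(1).round().astype(int).tolist())
E
```

```text
scene lid [[658.0, 141.0], [646.0, 203.0], [508.0, 194.0], [523.0, 133.0]]
scene dish [[654.0, 185.0], [643.0, 243.0], [514.0, 235.0], [527.0, 177.0]]
top lid [[175.0, 69.0], [288.0, 141.0], [179.0, 303.0], [67.0, 230.0]]
top dish [[200.0, 93.0], [302.0, 158.0], [202.0, 308.0], [100.0, 242.0]]
scene px/mm dx,dy,dz [[1535.3, 855.9], [1550.6, 850.6], [1527.7, 846.2], [1534.5, 842.6]]
112 [103, 54, 32, 26, 27, 29, 35, 27, 23, 21, 23, 26, 25, 28, 26, 32, 30, 30, 26, 35, 34, 24, 25, 31, 22, 69, 159, 197, 194, 182, 179, 176, 178, 177, 179, 170]
116 [33, 32, 26, 20, 26, 38, 23, 52, 141, 198, 195, 196, 160, 37, 37, 24, 28, 25, 36, 33, 26, 32, 35, 37, 14, 65, 105, 149, 184, 179, 174, 175, 173, 173, 168, 175]
120 [175, 174, 172, 172, 172, 175, 172, 177, 175, 177, 180, 174, 155, 98, 27, 33, 48, 70, 58, 36, 31, 33, 32, 27, 31, 137, 183, 175, 170, 172, 167, 171, 172, 170, 169, 172]
140 [108, 103, 103, 102, 99, 113, 137, 154, 165, 161, 148, 140, 136, 143, 138, 138, 141, 146, 148, 127, 93, 86, 88, 89, 88, 85, 86, 89, 85, 86, 86, 91, 88, 83, 84, 106]
142 [141, 151, 175, 161, 150, 149, 151, 152, 134,
[... 883 characters left out ...]
1, 96, 88, 90, 109, 89, 66, 92, 108, 105, 85, 80]
148 [154, 147, 149, 149, 152, 154, 149, 141, 136, 150, 174, 149, 113, 123, 126, 111, 88, 79, 70, 78, 86, 92, 95, 90, 93, 95, 92, 86, 80, 72, 63, 91, 98, 109, 97, 78]
149 [145, 154, 151, 150, 149, 149, 157, 121, 54, 50, 46, 45, 63, 68, 84, 104, 97, 81, 114, 112, 109, 100, 112, 112, 95, 96, 87, 91, 88, 66, 83, 104, 100, 103, 104, 90]
150 [147, 150, 149, 147, 151, 150, 156, 129, 74, 70, 70, 71, 70, 71, 68, 65, 68, 71, 67, 68, 70, 53, 51, 50, 59, 62, 60, 66, 65, 66, 90, 95, 94, 98, 106, 107]
151 [151, 151, 149, 149, 153, 152, 153, 129, 70, 70, 70, 74, 74, 71, 74, 72, 71, 71, 72, 76, 72, 74, 75, 72, 76, 69, 69, 78, 65, 72, 92, 93, 96, 97, 93, 102]
```

Emit:
step_arm(
  commands=[
    [[0,0,-6,0,0,0],[0,0,-11,0,0,0],[0,0,-15,0,0,0],[0,0,-18,0,0,0],[0,0,-21,0,0,0],[0,0,-24,0,0,0],[0,0,-26,0,0,0],[0,0,-27.5,0,0,0],[0,0,-28.5,0,0,0],[0,0,-28.5,0,0,0]],
  ],
)

```text
clock: 22.95
position: [0.5779, 0.3196, 0.2142]
orientation: [0.883, 0.469, -0.001, -0.002]
force: [-14.0, -2.9, 27.4]
gripper_width: 0.01
```

Emit:
step_arm(
  commands=[
    [[0,0,4,0,0,0],[-1,0,5,0,0,0],[-2.5,0,5,0,0,0],[-2.5,0,3,0,0,0],[-2.5,0,1.5,0,0,0],[-2.5,0,0,0,0,0],[-2.5,0,0,0,0,0]],
  ],
)

```text
clock: 23.82
position: [0.577, 0.3185, 0.2142]
orientation: [0.884, 0.468, 0.0, -0.001]
force: [-8.4, -2.7, 27.6]
gripper_width: 0.01
```

Emit:
step_arm(
  commands=[
    [[0,0,3,0,0,0],[-1,-1,3,0,0,0],[-2,-1.5,3,0,0,0],[-2,-1.5,1.5,0,0,0],[-2,-1.5,0,0,0,0],[-2,-1.5,0,0,0,0],[-2,-1.5,0,0,0,0]],
  ],
)

```text
clock: 24.7
position: [0.5759, 0.3179, 0.2142]
orientation: [0.884, 0.468, 0.003, -0.001]
force: [-4.6, -0.2, 23.1]
gripper_width: 0.01
```

Emit:
step_arm(
  commands=[
    [[1,1,2.5,0,0,0],[1,1,2.5,0,0,0],[1,1,2.5,0,0,0],[1,1,2.5,0,0,0],[1,1,20,0,0,0],[1,1,60,0,0,0],[0,-20,90,0,0,-8],[-10,-75,90,0,0,-18],[-30,-130,90,0,0,-28],[-50,-185,90,0,0,-38],[-70,-240,90,0,0,-48],[-90,-295,90,0,0,-55.8]],
  ],
  grip=50,
)

```text
clock: 26.2
position: [0.4839, 0.0201, 0.3014]
orientation: [1.0, -0.002, 0.001, -0.001]
force: [1.4, -0.3, 0.3]
gripper_width: 0.0502
```

```bash
cat > rect.py <<'E'
from vis import *
# lid flange in both views, free plane: compare with dish outline from the start pictures
import sys
for n in("scene","top"):
    im=np.mean([robot.get_image(n).astype(float) for _ in range(4)],0); np.save("now_"+n,im)
def go(k):
    z=H[k]+.0025; uv={}
    p0={"small":(.4491,.3104),"medium":(.4305,.1685),"large":(.558,.156),"oblong":(.577,.317,np.radians(-34.2))}[k]
    for n in("scene","top"):
        im=np.load(f"now_{n}.npy"); g=(im[:,:,0]-im[:,:,1])*10+(.0 if n=="top" else 0)*im.mean(2)
        p,r,b=fit(n,g,L[k],p0,z,False); uv[n]=proj(n,np.r_[p[:2],z])[0]
        print(k,n,(p[:2]*1e3).round(1),"th",np.degrees(p[2:]).round(1),"res %.2f bias %.2f"%(r,b))
    X,gap=tri(uv); print("   tri",(X*1e3).round(1),"gap %.1f"%gap)
for k in sys.argv[1:]: go(k)
E
python3 rect.py oblong large small
```

```text
oblong scene [582.9 315.7] th [-32.1] res 1.43 bias 0.29
oblong top [582.7 316.3] th [-32.3] res 0.50 bias 0.27
   tri [583.  316.3  33.9] gap 0.2
large scene [557.6 155.5] th [] res 1.37 bias -0.22
large top [559.5 157.4] th [] res 0.75 bias -0.24
   tri [559.4 158.   33.6] gap 0.6
small scene [450.4 312. ] th [] res 0.75 bias -0.23
small top [451.7 313.4] th [] res 0.49 bias -0.24
   tri [451.5 314.1  42.4] gap 0.3
```

```bash
python3 - <<'E'
from vis import *
a=np.load("scene.npy").mean(2); b=np.load("now_scene.npy").mean(2)
for v in range(134,158,1):
    print(v,"old",a[v,236:268].round().astype(int).tolist()); print("    new",b[v,236:268].round().astype(int).tolist())
E
```

```text
134 old [86, 98, 106, 106, 106, 107, 107, 107, 107, 106, 105, 105, 106, 105, 106, 104, 104, 103, 101, 100, 100, 103, 106, 106, 106, 101, 119, 163, 179, 171, 168, 169]
    new [93, 103, 109, 112, 110, 110, 112, 111, 111, 107, 108, 111, 111, 113, 102, 63, 34, 35, 39, 43, 41, 42, 40, 43, 44, 41, 45, 42, 43, 44, 44, 42]
135 old [106, 107, 107, 104, 106, 107, 105, 106, 103, 103, 104, 105, 107, 107, 105, 101, 100, 99, 110, 133, 150, 142, 116, 104, 106, 107, 101, 133, 172, 175, 168, 168]
    new [114, 111, 112, 110, 109, 110, 113, 110, 108, 108, 107, 109, 110, 114, 101, 63, 38, 38, 43, 39, 42, 43, 40, 43, 40, 43, 44, 44, 44, 42, 44, 41]
136 old [104, 105, 105, 105, 105, 107, 107, 105, 105, 104, 104, 102, 101, 102, 99, 124, 145, 159, 172, 160, 159, 165, 133, 102, 106, 106, 104, 110, 153, 182, 172, 168]
    new [109, 109, 111, 112, 110, 110, 111, 110, 108, 108, 108, 107, 109, 111, 102, 69, 34, 40, 38, 44, 40, 44, 42, 45, 43, 42, 44, 39, 46, 47, 45, 43]
137 old [105, 105, 106, 106, 105, 105, 105, 104, 104, 104, 104, 93, 118, 139, 150, 172, 160, 148, 149, 147, 146, 157, 159, 126, 102, 105, 107,
[... 5536 characters left out ...]
0, 37, 35, 38, 37, 37, 37, 37, 38, 37, 36, 37, 37, 39]
156 old [147, 147, 148, 149, 150, 152, 150, 151, 151, 151, 152, 152, 153, 154, 156, 159, 158, 160, 161, 160, 159, 159, 163, 159, 159, 158, 157, 152, 150, 149, 150, 148]
    new [156, 155, 156, 156, 156, 157, 160, 161, 163, 164, 168, 166, 166, 167, 168, 175, 138, 52, 31, 33, 38, 34, 38, 35, 34, 37, 38, 37, 37, 40, 40, 38]
157 old [147, 148, 147, 147, 147, 147, 148, 150, 149, 149, 146, 149, 148, 149, 149, 151, 150, 151, 148, 150, 151, 151, 149, 149, 151, 149, 151, 151, 149, 150, 149, 149]
    new [154, 156, 156, 154, 156, 155, 156, 154, 156, 158, 155, 156, 155, 158, 157, 164, 135, 55, 30, 38, 38, 36, 35, 37, 39, 36, 38, 38, 37, 35, 37, 35]
```

Numbers show the oblong lid about 6 mm off along its bar (left flange edge inside the dish's left rim; dish itself unmoved), so it isn't home. I'll regrip and shift it back along the bar.

Emit:
step_arm(
  commands=[
    [[15,50,0,0,0,10],[30,100,0,0,0,20],[50,155,0,0,0,30],[68,210,0,0,0,40],[85,260,0,0,0,50],[93.5,290,-10,0,0,56.5],[93.5,295,-35,0,0,56.5],[93.5,295,-60,0,0,56.5],[93.5,295,-78,0,0,56.5],[93.5,295,-87,0,0,56.5],[93.5,295,-87,0,0,56.5]],
  ],
)

```text
clock: 27.98
position: [0.5779, 0.3168, 0.2128]
orientation: [0.881, 0.474, -0.0, 0.0]
force: [0.2, 0.5, -0.1]
gripper_width: 0.0503
```

Emit:
step_arm(
  commands=[
    [[0,0,0,0,0,0],[0,0,0,0,0,0],[0,0,0,0,0,0],[0,0,0,0,0,0],[0,0,0,0,0,0],[0,0,0,0,0,0],[0,0,4,0,0,0],[0,0,10,0,0,0],[0,0,20,0,0,0],[0,0,20,0,0,0]],
  ],
  grip=3,
)

```text
clock: 29.22
position: [0.5783, 0.3169, 0.2343]
orientation: [0.881, 0.473, 0.001, -0.0]
force: [-0.9, 0.9, -0.6]
gripper_width: 0.0097
```

```bash
cat > edge.py <<'E'
from vis import *
# dish near/left wall edge (start) and lid outline now, scene view, on the plane given
import sys
z=float(sys.argv[1]); p0=(float(sys.argv[2]),float(sys.argv[3]),np.radians(-33.5))
for n in("scene","top"):
    im=np.mean([robot.get_image(n).astype(float) for _ in range(4)],0); g=(im[:,:,0]-im[:,:,1])*10
    p,r,b=fit(n,g,L["oblong"],p0,z,False); print("lid",n,(p[:2]*1e3).round(1),"th %.1f res %.2f"%(np.degrees(p[2]),r))
s=robot.sense(); print(s["position"].round(4),s["force"].round(1))
E
python3 edge.py .055 .581 .316
```

```text
lid scene [580.4 314.1] th -33.5 res 1.11
lid top [580.6 313.5] th -32.8 res 0.59
[0.5779 0.3167 0.2329] [-0.2 -0.1 -0.7]
```

Emit:
step_arm(
  commands=[
    [[-2,2,0,0,0,0],[-3.3,3.7,0,0,0,0],[-3.3,3.7,-5,0,0,0],[-3.3,3.7,-10,0,0,0],[-3.3,3.7,-14,0,0,0],[-3.3,3.7,-17,0,0,0],[-3.3,3.7,-20,0,0,0],[-3.3,3.7,-22,0,0,0],[-3.3,3.7,-23,0,0,0],[-3.3,3.7,-23,0,0,0]],
  ],
)

```text
clock: 30.88
position: [0.575, 0.3203, 0.2134]
orientation: [0.881, 0.473, 0.0, -0.0]
force: [-6.4, -4.7, 20.6]
gripper_width: 0.01
```

Emit:
step_arm(
  commands=[
    [[0,0,4,0,0,0],[-1,-0.5,5,0,0,0],[-2.2,-0.5,5,0,0,0],[-2.2,-0.5,3,0,0,0],[-2.2,-0.5,1,0,0,0],[-2.2,-0.5,0,0,0,0],[-2.2,-0.5,0,0,0,0],[-2.2,-0.5,0,0,0,0]],
  ],
)

```text
clock: 31.88
position: [0.573, 0.32, 0.2128]
orientation: [0.881, 0.473, 0.001, -0.0]
force: [-5.0, -3.0, 17.3]
gripper_width: 0.0098
```

Emit:
step_arm(
  commands=[
    [[0,0,4,0,0,0],[-1,0.5,4,0,0,0],[-2,0.5,4,0,0,0],[-2,0.5,2,0,0,0],[-2,0.5,1,0,0,0],[-2,0.5,0,0,0,0],[-2,0.5,0,0,0,0],[-2,0.5,0,0,0,0]],
  ],
)

```text
clock: 32.88
position: [0.5717, 0.32, 0.2118]
orientation: [0.881, 0.473, 0.001, 0.0]
force: [1.6, -1.9, 9.7]
gripper_width: 0.0101
```

Emit:
step_arm(
  commands=[
    [[0,0,-1,0,0,0],[0,-0.5,-2,0,0,0],[0,-0.5,-2,0,0,0],[0,-0.5,-2,0,0,0]],
  ],
)

```text
clock: 33.38
position: [0.5719, 0.3197, 0.2099]
orientation: [0.881, 0.473, 0.002, 0.0]
force: [2.1, -0.7, 10.6]
gripper_width: 0.0103
```

Emit:
step_arm(
  commands=[
    [[0,0,-1,0,0,0],[0,0,-2,0,0,0],[0,0,-2,0,0,0],[0,0,-2,0,0,0]],
  ],
)

```text
clock: 33.88
position: [0.5725, 0.3192, 0.2089]
orientation: [0.881, 0.473, 0.002, 0.001]
force: [1.1, -2.7, 15.8]
gripper_width: 0.0097
```

Emit:
step_arm(
  commands=[
    [[0,0,2,0,0,0],[0,0,2,0,0,0],[0,0,2,0,0,0],[0,0,2,0,0,0],[0,0,20,0,0,0],[0,0,60,0,0,0],[0,-20,90,0,0,-8],[-10,-75,90,0,0,-18],[-30,-130,90,0,0,-28],[-50,-185,90,0,0,-38],[-70,-240,90,0,0,-48],[-90,-295,90,0,0,-56.5]],
  ],
  grip=50,
)

```text
clock: 35.38
position: [0.4799, 0.0233, 0.2975]
orientation: [1.0, -0.002, 0.001, -0.001]
force: [1.1, -0.2, 0.9]
gripper_width: 0.0498
```

```bash
python3 rect.py oblong; python3 - <<'E'
from vis import *
b=np.load("now_scene.npy").mean(2)
for v in (141,143,145,147,148,149,150,152,154,155): print(v,b[v,234:252].round().astype(int).tolist())
E
```

```text
oblong scene [573.  315.9] th [-36.7] res 1.49 bias 0.14
oblong top [574.7 318.6] th [-34.6] res 0.27 bias 0.01
   tri [575.  319.8  30.8] gap 0.3
141 [130, 153, 169, 187, 172, 156, 151, 145, 145, 150, 114, 31, 28, 33, 31, 48, 76, 70]
143 [153, 154, 154, 152, 157, 136, 132, 151, 147, 144, 155, 129, 78, 77, 93, 85, 63, 76]
145 [154, 153, 154, 155, 157, 139, 129, 142, 142, 143, 143, 128, 112, 106, 124, 125, 51, 39]
147 [154, 154, 154, 158, 146, 148, 153, 145, 142, 144, 142, 145, 144, 144, 146, 149, 106, 25]
148 [156, 154, 154, 157, 127, 115, 149, 147, 146, 146, 145, 145, 144, 146, 144, 152, 113, 21]
149 [155, 155, 154, 157, 149, 111, 93, 133, 151, 135, 136, 154, 168, 167, 167, 173, 130, 23]
150 [154, 155, 155, 159, 141, 90, 51, 65, 60, 64, 65, 51, 40, 40, 43, 45, 36, 31]
152 [154, 153, 154, 158, 161, 130, 67, 71, 72, 73, 74, 72, 74, 73, 76, 78, 63, 33]
154 [155, 154, 155, 154, 160, 135, 84, 70, 80, 82, 68, 67, 71, 70, 72, 72, 62, 38]
155 [154, 155, 156, 155, 157, 145, 137, 115, 85, 85, 80, 85, 70, 63, 73, 80, 67, 34]
```

Emit:
step_arm(
  commands=[
    [[-6,-50,0,0,0,0],[-12,-105,0,0,0,0],[-18,-160,0,0,0,0],[-24,-215,0,0,0,0],[-30,-270,0,0,0,0],[-36,-325,-10,0,0,0],[-42,-375,-30,0,0,0],[-45.5,-401.5,-60,0,0,0],[-45.5,-401.5,-90,0,0,0],[-45.5,-401.5,-103,0,0,0],[-45.5,-401.5,-109.5,0,0,0],[-45.5,-401.5,-109.5,0,0,0]],
  ],
)

```text
clock: 37.28
position: [0.4356, -0.3761, 0.187]
orientation: [1.0, 0.001, 0.0, 0.0]
force: [0.4, -0.4, -0.8]
gripper_width: 0.0499
```

Emit:
step_arm(
  commands=[
    [[0,0,0,0,0,0],[0,0,0,0,0,0],[0,0,0,0,0,0],[0,0,0,0,0,0],[0,0,0,0,0,0],[0,0,0,0,0,0],[0,0,10,0,0,0],[0,0,40,0,0,0],[0,0,90,0,0,0],[0,0,90,0,0,0]],
  ],
  grip=5,
)

```text
clock: 38.52
position: [0.4357, -0.3777, 0.2806]
orientation: [1.0, 0.0, 0.003, 0.002]
force: [0.1, 0.6, -1.5]
gripper_width: 0.0136
```

Emit:
step_arm(
  commands=[
    [[0,20,0,0,0,0],[-0.5,65,0,0,0,0],[-1,115,0,0,0,0],[-1.5,165,0,0,0,0],[-2,215,0,0,0,0],[-2.5,265,0,0,0,0],[-3,315,0,0,0,0],[-3.5,365,0,0,0,0],[-4,415,0,0,0,0],[-4.5,465,0,0,0,0],[-4.5,510,0,0,0,0],[-4.5,538,0,0,0,0]],
  ],
)

```text
clock: 40.02
position: [0.4284, 0.1644, 0.2755]
orientation: [1.0, 0.002, -0.001, 0.0]
force: [1.4, -0.1, -1.1]
gripper_width: 0.0138
```

Emit:
step_arm(
  commands=[
    [[0,8.5,-15,0,0,0],[0,8.5,-39,0,0,0],[0,8.5,-45,0,0,0],[0,8.5,-50,0,0,0],[0,8.5,-55,0,0,0],[0,8.5,-59,0,0,0],[0,8.5,-62,0,0,0],[0,8.5,-64,0,0,0],[0,8.5,-66,0,0,0],[0,8.5,-68,0,0,0],[0,8.5,-69,0,0,0],[0,8.5,-69,0,0,0]],
  ],
)

```text
clock: 41.52
position: [0.4306, 0.1707, 0.2095]
orientation: [1.0, 0.0, -0.0, -0.002]
force: [-7.3, 1.0, 25.9]
gripper_width: 0.0137
```

Emit:
step_arm(
  commands=[
    [[0,0,4,0,0,0],[-1.5,0.5,4,0,0,0],[-1.5,0.5,2,0,0,0],[-1.5,0.5,0,0,0,0],[-1.5,0.5,0,0,0,0],[-1.5,0.5,0,0,0,0]],
  ],
)

```text
clock: 42.28
position: [0.4291, 0.17, 0.2094]
orientation: [1.0, -0.0, -0.001, -0.001]
force: [-8.3, -3.3, 31.3]
gripper_width: 0.0141
```

Emit:
step_arm(
  commands=[
    [[0,0,1.5,0,0,0],[0,0,1.5,0,0,0],[0,0,1.5,0,0,0],[0,0,1.5,0,0,0],[0,0,20,0,0,0],[0,0,60,0,0,0],[0,-30,90,0,0,0],[0,-90,90,0,0,0],[0,-150,90,0,0,0],[0,-210,90,0,0,0],[0,-270,90,0,0,0],[0,-330,90,0,0,0]],
  ],
  grip=50,
)

```text
clock: 43.78
position: [0.4288, -0.1613, 0.2977]
orientation: [1.0, 0.0, 0.0, -0.0]
force: [1.3, 0.6, -0.3]
gripper_width: 0.0502
```

Emit:
step_arm(
  commands=[
    [[0,-60,0,0,0,0],[0,-120,0,0,0,0],[0,-180,0,0,0,0],[0,-180,0,0,0,0],[0,-180,0,0,0,0]],
  ],
)

```text
clock: 44.4
position: [0.4287, -0.3392, 0.2971]
orientation: [1.0, -0.0, -0.001, -0.001]
force: [0.1, 0.4, -0.0]
gripper_width: 0.0503
```

```bash
python3 rect.py small medium large oblong; python3 - <<'E'
import numpy as np,cv2
t=np.load("now_top.npy").clip(0,255).astype(np.uint8)[150:242,115:235,::-1]; s=np.load("now_scene.npy").clip(0,255).astype(np.uint8)[132:202,205:290,::-1]
a=cv2.resize(t,(360,276),interpolation=cv2.INTER_CUBIC); b=cv2.resize(s,(723,595),interpolation=cv2.INTER_CUBIC)
cv2.imwrite("pics/fin.png",cv2.convertScaleAbs(b,alpha=1.2))
E
```

```text
small scene [450.5 311.5] th [] res 0.51 bias -0.25
small top [452.  313.4] th [] res 0.50 bias 0.02
   tri [451.8 314.3  41.7] gap 0.3
medium scene [430.2 166.7] th [] res 0.51 bias -0.25
medium top [431.4 169.5] th [] res 0.49 bias -0.27
   tri [431.5 170.   28.9] gap 0.0
large scene [558.3 154.6] th [] res 0.87 bias -0.38
large top [559.5 157.7] th [] res 0.49 bias -0.22
   tri [560.1 158.3  32.6] gap 0.0
oblong scene [575.2 320.3] th [-20.] res 1.82 bias -0.61
oblong top [574.6 318.7] th [-33.4] res 0.49 bias 0.02
   tri [574.3 318.2  36.4] gap 0.1
```

View pics/fin.png

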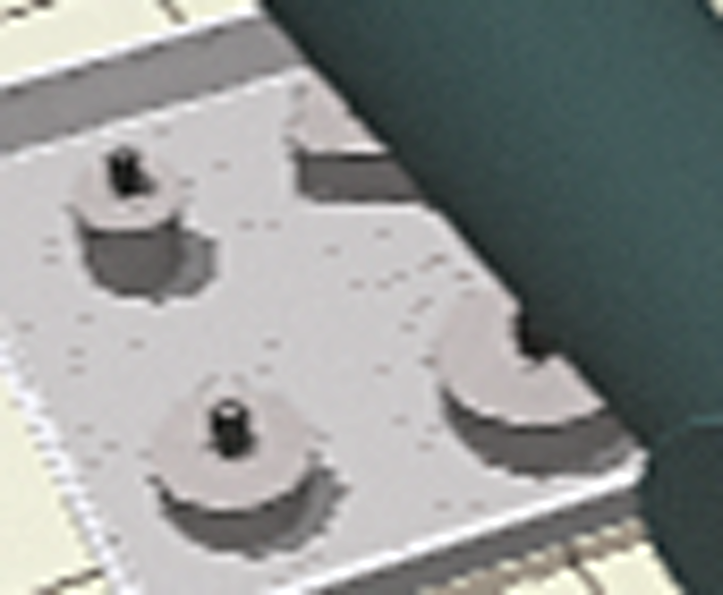

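Emit:
step_arm(
  commands=[
    [[0,60,20,0,0,0],[0,120,40,0,0,0],[0,180,60,0,0,0],[0,240,80,0,0,0],[0,300,100,0,0,0],[0,360,100,0,0,0],[-5,420,100,0,0,0],[-10,480,100,0,0,0],[-40,530,100,0,0,0],[-75,580,100,0,0,0],[-110,625,100,0,0,0],[-140,670,100,0,0,0]],
  ],
)

```text
clock: 46.3
position: [0.2873, 0.3318, 0.398]
orientation: [1.0, 0.001, 0.0, -0.0]
force: [0.7, 0.8, 0.8]
gripper_width: 0.05
```

Emit:
step_arm(
  commands=[
    [[-30,40,0,0,0,0],[-50,90,0,0,0,10],[-50,150,0,0,0,20],[-50,210,0,0,0,30],[-50,270,0,0,0,40],[-50,270,0,0,0,50],[-50,270,0,0,0,60]],
  ],
)

```text
clock: 47.18
position: [0.2384, 0.6011, 0.3967]
orientation: [0.864, 0.503, -0.0, 0.001]
force: [-0.4, -0.2, -0.2]
gripper_width: 0.0494
```

```bash
python3 rect.py small medium large oblong; python3 - <<'E'
from vis import *
im=np.load("now_scene.npy"); b=im.mean(2)
# lid/wall border (near long edge of oblong lid): row of steepest drop for each column, and lower wall edge
for u in range(240,266,2):
    d=np.diff(gaussian_filter1d(b[140:162,u],.7)); print(u,"edge",140.5+d[4:13].argmin()+4,"foot",140.5+d[12:].argmax()+12,b[146:156,u].round().astype(int).tolist())
E
```

```text
small scene [450.4 311.9] th [] res 0.73 bias -0.27
small top [452.1 313.6] th [] res 0.48 bias -0.02
   tri [451.8 314.5  41.9] gap 0.5
medium scene [429.5 166.8] th [] res 0.62 bias -0.38
medium top [431.3 169.7] th [] res 0.38 bias -0.25
   tri [431.2 170.4  28.6] gap 0.3
large scene [557.8 156. ] th [] res 0.74 bias -0.25
large top [559.9 157.7] th [] res 0.50 bias -0.23
   tri [559.7 158.3  33.8] gap 0.6
oblong scene [574.  318.5] th [-32.] res 1.01 bias 0.49
oblong top [574.8 318.5] th [-33.9] res 0.50 bias 0.03
   tri [574.5 318.7  34.3] gap 0.3
240 edge 148.5 foot 154.5 [133, 146, 140, 90, 54, 58, 63, 62, 80, 128]
242 edge 149.5 foot 155.5 [135, 133, 136, 140, 60, 72, 68, 69, 79, 81]
244 edge 149.5 foot 155.5 [136, 135, 138, 130, 61, 67, 72, 69, 66, 75]
246 edge 149.5 foot 155.5 [140, 137, 139, 161, 41, 69, 72, 74, 63, 68]
248 edge 149.5 foot 155.5 [138, 137, 137, 156, 41, 69, 71, 69, 68, 71]
250 edge 149.5 foot 155.5 [138, 138, 138, 151, 36, 72, 69, 72, 67, 69]
252 edge 149.5 foot 155.5 [140, 137, 135, 144, 49, 74, 70, 72, 68, 60]
254 edge 149.5 foot 155.5 [140, 137, 138, 144, 53, 70, 71, 71, 69, 69]
256 edge 149.5 foot 156.5 [140, 135, 137, 141, 77, 69, 71, 72, 70, 66]
258 edge 150.5 foot 156.5 [138, 136, 135, 137, 105, 65, 72, 72, 69, 80]
260 edge 150.5 foot 156.5 [137, 139, 139, 150, 126, 56, 64, 70, 70, 83]
262 edge 145.5 foot 156.5 [96, 79, 61, 76, 89, 94, 94, 95, 94, 92]
264 edge 146.5 foot 153.5 [146, 97, 113, 84, 125, 125, 84, 103, 124, 122]
```

```bash
python3 - <<'E'
from vis import *
im=np.load("now_scene.npy"); r=np.arange(-7e-3,7e-3,.25e-3)
p=(.5738,.3165,np.radians(-33.9)); P,N=outline(L["oblong"],p)
for nm,g in(("R-G",(im[:,:,0]-im[:,:,1])*10),("B",-np.abs(im[:,:,2]-135))):
    o=[]
    for q,m in zip(P,N):
        f=gaussian_filter1d(sample(g,"scene",np.c_[q+r[:,None]*m,np.full(len(r),.0345)]),3); o.append(r[np.gradient(f).argmin()]*1e3)
    for s,i in(("+x",0),("-x",1),("+y far",2),("-y near",3)): print(nm,s,np.round(o[14*i:14*i+14:2],1))
E
```

```text
R-G +x [-2.7 -2.  -0.5  1.8 -2.  -3.  -0.2]
R-G -x [-1.7  3.5  3.3  0.8  1.8  0.3  0.3]
R-G +y far [0.5 3.3 5.8 4.5 4.  2.  0.8]
R-G -y near [ 1.5  1.5  1.8 -0.5 -1.7  0.3 -5.7]
B +x [ 0.8  0.  -0.7 -1.5 -2.5  0.5 -0.5]
B -x [-2.5 -1.  -3.5  4.3 -1.7 -1.   0.3]
B +y far [-0.7  3.5  4.3 -6.   4.8  6.8  1.8]
B -y near [ 2.5  2.   0.8 -0.2  0.  -0.7 -2.2]
```

Emit:
step_arm(
  commands=[
    [[0,-60,0,0,0,0],[0,-120,0,0,0,0],[0,-180,0,0,0,0],[20,-235,0,0,0,0],[50,-282,0,0,0,-4],[110,-282,0,0,0,-4],[170,-282,0,0,0,-4],[230,-282,0,0,0,-4],[290,-282,-20,0,0,-4],[335,-282,-50,0,0,-4],[335,-282,-100,0,0,-4],[335,-282,-140,0,0,-4]],
  ],
  grip=0,
)

```text
clock: 49.08
position: [0.5741, 0.3181, 0.2556]
orientation: [0.883, 0.469, -0.001, 0.0]
force: [0.6, 0.5, -0.0]
gripper_width: 0.0
```

Emit:
step_arm(
  commands=[
    [[0,0,-10,0,0,0],[0,0,-20,0,0,0],[0,0,-25,0,0,0],[0,0,-28,0,0,0],[0,0,-30,0,0,0],[0,0,-31,0,0,0],[0,0,-31,0,0,0]],
  ],
)

```text
clock: 49.95
position: [0.5741, 0.3186, 0.2272]
orientation: [0.883, 0.47, 0.0, -0.0]
force: [0.4, -0.1, 2.1]
gripper_width: -0.0004
```

Emit:
step_arm(
  commands=[
    [[0,0,-1,0,0,0],[0,0,-2,0,0,0],[0,0,-2,0,0,0],[0,0,-2,0,0,0]],
  ],
)

```text
clock: 50.45
position: [0.5742, 0.3185, 0.227]
orientation: [0.883, 0.47, 0.0, -0.0]
force: [-4.7, -2.1, 14.4]
gripper_width: 0.0004
```

Emit:
step_arm(
  commands=[
    [[0,0,15,0,0,0],[0,0,50,0,0,0],[-5,-50,50,0,0,0],[-10,-105,50,0,0,0],[-15,-155,40,0,0,0],[-15,-161,20,0,0,0],[-15,-161,10,0,0,0],[-15,-161,6,0,0,0],[-15,-161,4,0,0,0],[-15,-161,3,0,0,0],[-15,-161,2,0,0,0],[-15,-161,2,0,0,0]],
  ],
)

```text
clock: 51.95
position: [0.5591, 0.1585, 0.2291]
orientation: [0.882, 0.47, 0.0, -0.001]
force: [-5.5, -0.7, 15.7]
gripper_width: -0.0001
```

Emit:
step_arm(
  commands=[
    [[0,0,15,0,0,0],[0,0,55,0,0,0],[-30,-30,100,0,0,0],[-60,-80,130,0,0,0],[-80,-140,130,0,0,0],[-80,-190,130,0,0,0],[-80,-190,130,0,0,0],[-80,-190,130,0,0,0]],
  ],
)

```text
clock: 52.95
position: [0.4793, -0.0319, 0.3572]
orientation: [0.883, 0.47, 0.001, -0.0]
force: [0.3, 1.2, -1.0]
gripper_width: 0.0
```

```bash
python3 - <<'E'
from rig import robot
s=robot.sense(); print(s["clock"],s["position"],s["force"].round(1)); print(robot.finish_job())
E
```

```text
52.95 [ 0.47925621 -0.03185474  0.35721537] [ 0.3  1.2 -1. ]
the job is handed in; nothing more can be done
None
```

All four lids are on their matching dishes and the job is handed in at 52.95 s. `finish_job` gives no verdict, so the checks below are my own.

**What happened:**
- **Small and medium:** both went on at the first try. I reseated the medium once as a test, and its height did not change.
- **Large:** it needed a 2.5 mm nudge in x before it went home. My release move then carried a second, unintended 2.5 mm shift in x, and the lid looked flat afterwards.
- **Oblong:** it first sat about 5–6 mm off along its bar. I regripped it and worked it over, and it then dropped about 3 mm into place. The dish turned slightly, and may have shifted a few mm, while I did this.

**Last checks that agreed:**
- **Contact heights:** small, medium and large met their rims within about 0.5 mm of the seated height.
- **Pressing with closed fingers:** at about 15 N the oblong was about 0.5 mm from its seated height and the large 0.6 mm. I did not press-test the small or medium.
- **Final views:** all three round flanges look flat on their rims. The near edge of the oblong lid runs parallel to the foot of its dish. The last picture was partly blocked by the arm, over the oblong and large.

**Checks that disagreed:**
- **Calibration:** the two cameras differ by about 2–3 mm and read 3–5 mm low in height. I took the differences between readings rather than the readings themselves.
- **Oblong height:** the two-view readings scattered from 30.8 to 36.4 mm.
- **Oblong far edge:** the edge check was too noisy to rule out a tilt of about 2°, so I relied on the press test.
- **Oblong position:** the seated lid measures about 4 mm in x from the first estimate of where its dish stood. This is from dish movement, estimate error or both, and well inside the 30 mm limit.

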